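# Turn the cart wheel until its valve points straight up

### The arm

A 6-joint arm with a two-finger parallel gripper is mounted at the origin on the work surface. World frame = base frame: x ahead of the robot, y to its left, z up, the work surface at z = 0. Lengths are in m, angles in rad, forces in N, time in s.
With the tool pointing down it reaches from about 0.275 to 0.75 m from the base axis. Payload 10.2 kg.
Tool frame: the origin (TCP) lies midway between the tips of the shut fingers; the grasp point (between the pads) lies 19 mm behind it (grip_point_offset is the distance from the TCP to the grasp point, in m); z points along the fingers, y is the direction in which the jaws open and shut (so a half turn about z gives the same grasp; the last joint's range is limited). The gripper opens to 88 mm and grips with 3 to 60 N. Pads are 18 mm wide; open, the fingers measure 123 mm over their backs; the gripper's body (75 mm by 187 mm) begins 45 mm behind the grasp point.
Start: joints at [-1.523, 0.313, 1.498, -0, 1.331, -0.223], TCP at [0.14, -0.506, 0.239] pointing down, gripper open.
Joint ranges: [-2.94, 2.94], [-0.97, 2.17], [0.19, 2.56], [-1.23, 4.37], [0.02, 3.11], [-2.88, 2.88]. Speed limits (rad/s): [2.39, 2.39, 3.01, 3.14, 3.14, 3.14].

### API

Orientations are given as [roll, pitch, yaw] about the fixed x, y, z axes, in that order (R = Rz(yaw) Ry(pitch) Rx(roll)).
In Python, from cell import * gives the robot as it stands. The module is installed in compiled form; this text tells all that it offers. Calls block until the motion is done:
- goto(position, orientation): joint-space move of the TCP to a pose.
- servo_line(position, rotation=None, max_speed=0.15): straight line of the TCP; rotation=None keeps the orientation; max_speed is the mean speed in m/s.
- goto_joints(angles): joint-space move.
- grip(opening, strength=None): finger opening in m; strength is the grip in N (None keeps the last); returns when the fingers have stopped.
- sleep(seconds).
- inverse_kinematics(position, orientation): joint angles nearest the present ones, or None.
- state(): the state.
- grab_frame(name): name is "side" or "top"; returns (picture, depth): 420x560x3 uint8, red, green, blue; 420x560 float32, m along the optical axis (not along the pixel's ray), 0 where there is no reading.
- camera_model(name): a dict with "fx", "fy", "cx", "cy" (pixels), "camera_from_world" (4x4, takes a point from world to camera coordinates). Camera axes: x right, y up, looking along -z (the intrinsics and any distortion apply to the point x, -y, -z); pixel columns grow to the right and rows downward; lengths in m; the calibration is good to about 2 mm. A picture is of the moment at which its call begins. camera_model takes no time and is no camera call.
A pose or a line that the arm cannot do raises PlanningError and nothing moves.
- sign_off(): hands the job in, once; it reports no verdict.
Trained networks look in the newest picture that a camera, given by its name, has taken for a name from the list of things; names that differ only in an ending like _2 or _b are one class to them, and where a whole thing is asked for, a point or a joint stands for the part that bears it (a point fixed in the world has none). Each returns a list of dicts, best first, with "score" (0 to 1); they miss things now and then, are a little off and sometimes report something else, mostly with a low value. They report only what shows in the picture. A call takes as long as a camera call.
- look_for(camera, target): "location" ([x, y, z] in m, in world coordinates, good to about 4 mm: the middle of the surface that is visible of it).
- cut_out(camera, target): "pixels" (420x560 bool, what is visible of it).
- place_of(camera, target): "location" ([x, y, z] in m, in world coordinates, good to about 4 mm: a listed point, or the origin of a listed thing).
The state is a dict: "time_s": time; "joint_pos": joint angles; "joint_velocities": joint speeds; "effort": joint torques, N m; "tool_pos": TCP position; "tool_rot": TCP orientation; "force": force on the tool from outside, world axes, zero at the start; "wrist_torque": the same for the moment, N m; "opening": finger opening in m.
Only numpy, scipy, OpenCV 4.12 (cv2) and the standard library are available. Lean on these libraries where they do the work, as an engineer would, in place of code of your own. Each camera call takes 0.05 s, during which the arm holds its last target.

### The job

The plaster cart's wheel sits in the bench stand with its valve hanging low; turn the wheel until the valve stem points straight up, at the top of the wheel above the hub, so the tyre can be pumped. Turn it by gently pushing one spoke after another with the fingertips: grip and lift nothing, and do not push on the tyre or the valve stem. Leave the wheel standing still there, let go of it, and leave the rasp, tin and plaster offcut where they are.

Things in the scene. Friction and masses are not known exactly. Their poses are not given: they have to be found in the camera images.
- stand: grey steel wheel stand, bolted down; origin on the bench under the hub, z up, -x its front (roughly away from the robot), y to the left of a person who stands before that front and faces it. Base 300 x 400 (y) x 14 mm; cheeks at y = +-178 mm, 175 mm high. The wheel leans back 45 degrees: its axle's front end points along (-1, 0, 1)/sqrt2 of this frame and its up (twelve o'clock) is (1, 0, 1)/sqrt2
- bar_mid (a point): middle of the stand's level flat bar, 22 mm wide (up the slope), 11 mm thick, that runs along the stand's y from cheek to cheek in front of the hub; its back is 34 mm, its front 46 mm before the wheel's mid-plane. It splits access to the spokes into an upper and a lower half: a finger cannot sweep past it
- hub (a point): centre of the wheel: on the axle, in the tyre's mid-plane, 155 mm above the bench; fixed to the stand and with its axes
- wheel (a joint): angle of the wheel about its axle (rad), 0 or 2 pi when the valve stem points straight up, at the start between 2.3 and 4; grows counter-clockwise seen from the wheel's front: from the top towards the stand's +y. Turns both ways without stops; friction of about 0.22 N m (3 N at 75 mm from the axle) holds it where it is left
- valve_tip (a point): outer end of the valve stem: a bent brass stem 7 mm thick with a 10 mm steel cap, coming out of the rim and pointing radially outward over the front side of the tyre; the tip is 145 mm from the axle, 25 mm in front of the mid-plane
- spoke_mid (a point): on one spoke's axis, 75 mm from the axle. 5 straight round steel spokes, 10 mm thick, 72 degrees apart, open between; the valve stands midway between two: spokes lie at wheel angle + 36, 108, 180, 252, 324 degrees. Their axes lie 8 mm in front of the tyre's mid-plane, free from 24 mm (hub) to 103 mm (rim) from the axle; 40 mm of open space behind
- tyre: black rubber tyre, 300 mm outside and 224 mm inside diameter, 38 mm wide, turns with the wheel (inside it a steel rim 206 mm in clear diameter); origin at the hub. Not to be pushed on
- valve: the valve stem, turns with the wheel; origin at the hub. Not to be pushed on
- rasp: loose yellow plaster rasp, 170 x 42 x 52 mm; origin under its centre; leave alone
- tin: loose steel tin with a paper label, 72 mm across, 85 mm high; origin under its centre; leave alone
- offcut: loose plaster offcut, 90 x 60 x 32 mm; origin under its centre; leave alone

How it is judged:
By the outcome, as a careful person would: the job done as asked, in the order asked, and still so for the second after the job is handed in, with the robot touching nothing.
It also fails if it takes over 64 s, if anything falls off the work surface, if the arm or the gripper's body presses on something with over 40 N, if the wrist force passes 120 N, or if a joint passes its speed limit or range.

## Working session

There is one attempt and no reset: what is moved stays moved. The work goes in short steps, each a Python script; the robot and the scene stay as the last script left them, time stands still between calls to the robot, and variables do not carry over. Pictures are saved under pics/ and viewed, and the job is handed in when it is done.

```bash
mkdir -p pics
python3 - <<'E'
from cell import *
import cv2,numpy as np
for n in ("side","top"):
    p,d=grab_frame(n); cv2.imwrite(f"pics/a_{n}.png",p[:,:,::-1])
    m=camera_model(n); print(n,m["fx"],m["cx"],m["cy"],np.round(np.linalg.inv(m["camera_from_world"]),3).tolist(),[k for k in m])
    for t in ("hub","bar_mid","valve_tip","spoke_mid","stand","rasp","tin","offcut"):
        print(t,[(np.round(r["location"],3).tolist(),round(r["score"],2)) for r in place_of(n,t)][:6])
s=state();print(s)
E
```

```text
side 464.56354806483273 282.99301098259303 204.59536454814588 [[-0.962, 0.215, -0.166, 0.309], [-0.272, -0.735, 0.621, 0.752], [0.012, 0.643, 0.766, 1.072], [0.0, 0.0, 0.0, 1.0]] ['fx', 'fy', 'cx', 'cy', 'camera_from_world']
hub [([0.586, 0.097, 0.155], 0.9)]
bar_mid [([0.617, 0.096, 0.182], 0.63)]
valve_tip [([0.703, 0.078, 0.069], 0.8), ([0.64, 0.132, 0.114], 0.21)]
spoke_mid [([0.639, 0.133, 0.116], 0.9)]
stand [([0.585, 0.098, 0.004], 0.66)]
rasp [([0.532, -0.174, -0.003], 0.97)]
tin [([0.633, 0.353, -0.003], 0.58)]
offcut [([0.506, 0.386, -0.0], 0.8)]
top 446.1394437749738 276.88326118925113 211.46601783586266 [[-0.005, 0.987, -0.158, 0.363], [-1.0, -0.002, 0.023, 0.036], [0.022, 0.158, 0.987, 1.186], [0.0, 0.0, 0.0, 1.0]] ['fx', 'fy', 'cx', 'cy', 'camera_from_world']
hub [([0.586, 0.098, 0.158], 0.93)]
bar_mid [([0.614, 0.092, 0.187], 0.91)]
valve_tip [([0.504, 0.382, 0.001], 0.68), ([0.706, 0.076, 0.067], 0.64), ([0.589, 0.101, 0.002], 0.32)]
spoke_mid [([0.639, 0.133, 0.117], 0.82)]
stand [([0.587, 0.096, 0.0], 0.78)]
rasp [([0.532, -0.174, 0.0], 0.73)]
tin [([0.637, 0.353, 0.002], 0.89)]
offcut [([0.505, 0.384, 0.003], 0.64)]
{'time_s': 0.9, 'joint_pos': array([-1.52340600e+00,  3.12892225e-01,  1.49769665e+00, -3.12175818e-05,
        1.33102400e+00, -2.23360153e-01]), 'joint_velocities': array([-0.00102443, -0.0003415 , -0.00024374, -0.00225449,  0.00075249,
       -0.00033368]), 'effort': array([ 2.47247535e-04, -4.02112913e+01, -2.52414465e+01,  6.94676139e-02,
        3.20121541e-02,  1.73673675e-05]), 'tool_pos': array([ 0.14041467, -0.50587359,  0.23872542]), 'tool_rot': array([-3.14156621e+00,  2.50912010e-05,  2.70757893e-01]), 'force': array([ 0.34310542, -0.90073369,  0.58547408]), 'wrist_torque': array([-0.01478793, -0.00714848, -0.00829181]), 'opening': 0.08805946787056709}
```

View pics/a_side.png

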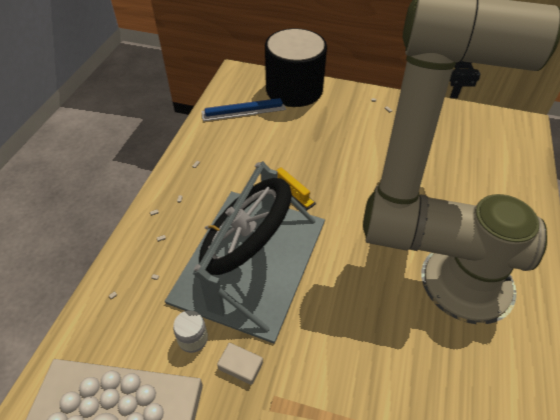

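View pics/a_top.png

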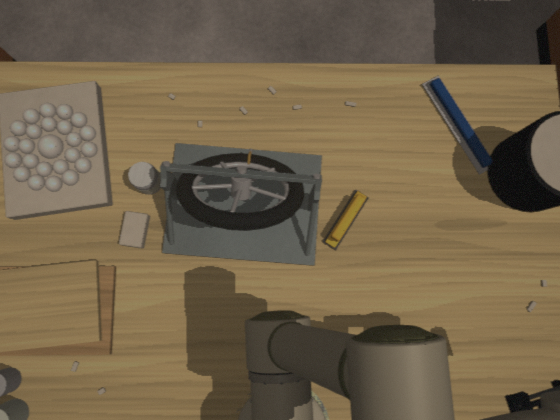

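The wheel faces away from the robot, with the valve low at about (247,158) in the top view. Next I'll measure the stand's yaw and the valve angle precisely, and check how far the arm can reach.

```bash
cat > h.py <<'E'
from cell import *
import cv2,numpy as np
from scipy.spatial.transform import Rotation as R
def cloud(n,d,mask):
    m=camera_model(n); v,u=np.nonzero(mask&(d>0)); z=d[v,u]
    c=np.c_[(u-m["cx"])/m["fx"]*z,-(v-m["cy"])/m["fy"]*z,-z,np.ones(len(z))]
    return (np.linalg.inv(m["camera_from_world"])@c.T).T[:,:3]
HUB=np.array([.586,.0975,.1565])
def axes(yaw):
    Rs=R.from_euler('z',yaw).as_matrix()
    return Rs@[-1,0,1]/np.sqrt(2),Rs@[1,0,1]/np.sqrt(2),Rs@[0,1.,0]
def wang(p,yaw):
    n,u,y=axes(yaw); q=np.array(p)-HUB
    return np.degrees(np.arctan2(q@y,q@u)), np.hypot(q@y,q@u), q@n
def rpy(yaw,tilt,spin):
    # tool z = down, tilted 'tilt' rad towards -n horizontal; tool y along stand y (spin 0)
    Rs=R.from_euler('z',yaw).as_matrix()
    z=Rs@[np.sin(tilt),0,-np.cos(tilt)]; y=Rs@[0,1.,0]; x=np.cross(y,z)
    M=R.from_matrix(np.c_[x,y,z])*R.from_euler('z',spin)
    return M.as_euler('xyz')
E
cat > m.py <<'E'
from h import *
for n in ("top","side"):
    p,d=grab_frame(n); c=cut_out(n,"stand")[0]
    P=cloud(n,d,c["pixels"]); print(n,c["score"],len(P))
    b=P[abs(P[:,2]-.014)<.006]; r=cv2.minAreaRect(b[:,:2].astype(np.float32)*1000); print("base",r)
    yaw=np.pi
    for _ in range(5):
        nn,u,y=axes(yaw); q=P-HUB; k=(abs(q@nn-.044)<.008)&(abs(q@u)<.016)&(abs(q@y)<.15)
        if k.sum()<20: break
        B=P[k]; f=np.polyfit(B[:,1],B[:,0],1); yaw=np.pi-np.arctan(f[0])
    print("bar yaw-180",np.degrees(yaw)-180,k.sum(),B.mean(0))
    c=cut_out(n,"tyre")[0]; T=cloud(n,d,c["pixels"]); 
    print("tyre",place_of(n,"tyre")[0]["location"])
    for t in ("valve_tip","spoke_mid"):
        for l in place_of(n,t)[:2]: print(t,l["score"],wang(l["location"],yaw))
q0=state()
yaw=np.pi+.05
n,u,y=axes(yaw)
for spin in (0,np.pi/2,np.pi,-np.pi/2):
  for t in (45,40,35,30,25,20,10):
    ok=[]
    for off in (0,.09):
      for a in (40,0,-50):
        p=HUB+n*off+.07*(u*np.cos(np.radians(a))+y*np.sin(np.radians(a)))
        s=inverse_kinematics(p,rpy(yaw,np.radians(t),spin)); ok.append(None if s is None else np.round(s,2).tolist())
    print(round(spin,2),t,[o is not None for o in ok],ok[1])
E
python3 m.py
```

```text
top 0.57 16875
base ((575.5526733398438, 99.21070861816406), (400.635498046875, 300.3631286621094), 85.06198120117188)
bar yaw-180 -4.832231630884223 993 [0.61295988 0.09620274 0.18979129]Traceback (most recent call last):
  File "m.py", line 13, in <module>
    print("tyre",place_of(n,"tyre")[0]["location"])
                 ~~~~~~~~~~~~~~~~~~^^^
IndexError: list index out of range
```

```bash
sed -i 's/^    print("tyre".*$/    print("tyre",[l["location"] for l in place_of(n,"tyre")], [l["location"] for l in place_of(n,"hub")])/; s/^yaw=np.pi+.05/yaw=np.pi-.085/' m.py; python3 m.py
```

```text
top 0.98 16770
base ((575.277099609375, 99.00819396972656), (399.1031799316406, 300.63983154296875), 84.92459106445312)
bar yaw-180 -4.828518855807005 998 [0.61295323 0.09614165 0.18967518]
tyre [] [[0.5882, 0.0981, 0.1589]]
valve_tip 0.56 (np.float64(175.6304470143577), np.float64(0.14905669309628963), np.float64(0.022475592165692573))
spoke_mid 0.94 (np.float64(-144.94353267475108), np.float64(0.07344093542248464), np.float64(0.007650425103903836))
side 0.75 15760
base ((573.3914184570312, 60.687225341796875), (480.00689697265625, 302.48248291015625), 85.19152069091797)
bar yaw-180 -5.0267706943356245 696 [0.61306497 0.10736979 0.19125017]
tyre [[0.5872, 0.0937, 0.1541], [0.5884, 0.0971, 0.0042]] [[0.5839, 0.0977, 0.1543]]
valve_tip 0.61 (np.float64(175.421658122908), np.float64(0.14832831451442688), np.float64(0.02170716732577707))
spoke_mid 0.93 (np.float64(-147.92274660067832), np.float64(0.07429776352299453), np.float64(0.006527812457568494))
0 45 [True, True, True, True, True, False] [-0.04, 0.83, 0.93, 0.04, 2.16, 1.62]
0 40 [True, True, True, True, True, True] [-0.04, 0.78, 
[... 1290 characters left out ...]
58, 1.23, 0.02, 1.69, -1.52]
3.14 10 [True, True, True, True, True, True] [-0.03, 0.48, 1.35, 0.01, 1.48, -1.52]
-1.57 45 [True, True, True, True, True, False] [-0.04, 0.83, 0.93, 0.04, 2.16, 0.05]
-1.57 40 [True, True, True, True, True, True] [-0.04, 0.78, 0.99, 0.03, 2.07, 0.05]
-1.57 35 [True, True, True, True, True, True] [-0.04, 0.73, 1.04, 0.03, 1.98, 0.05]
-1.57 30 [True, True, True, True, True, True] [-0.04, 0.68, 1.1, 0.02, 1.88, 0.05]
-1.57 25 [True, True, True, True, True, True] [-0.04, 0.63, 1.16, 0.02, 1.78, 0.05]
-1.57 20 [True, True, True, True, True, True] [-0.04, 0.58, 1.23, 0.02, 1.69, 0.05]
-1.57 10 [True, True, True, True, True, True] [-0.03, 0.48, 1.35, 0.01, 1.48, 0.05]
```

```bash
cat >> h.py <<'E'
YAW=np.radians(180-4.9); N,U,Y=axes(YAW); ORI=rpy(YAW,np.radians(42),0)
r=.070
def pt(deg,n): a=np.radians(deg); return HUB+N*n+r*(U*np.cos(a)+Y*np.sin(a))
def fin(phi):  # finger centre angle (deg) when touching a spoke at phi, pushing to lower angles
    p=np.radians(phi); return phi+np.degrees(np.arcsin((.0175*np.cos(p)+.009*abs(np.sin(p))+.005)/r))
def line(p,v):
    servo_line(p,max_speed=v); return np.linalg.norm(state()["force"])
def arc(a0,a1,n=-.003,v=.05,step=8):
    k=max(1,int(np.ceil(abs(a1-a0)/step))); 
    return np.round([line(pt(a,n),v) for a in np.linspace(a0,a1,k+1)[1:]],1)
def look(tag,cams=("top","side")):
    for c in cams:
        p,d=grab_frame(c); cv2.imwrite(f"pics/{tag}_{c}.png",p[:,:,::-1])
        for t in ("valve_tip","spoke_mid"):
            for l in place_of(c,t)[:3]: print(c,t,round(l["score"],2),np.round(wang(l["location"],YAW),3))
    print("t",state()["time_s"])
E
python3 - <<'E'
from h import *
grip(0)
goto([.30,-.45,.42],[np.pi,0,.27])
goto(pt(31,.09)+[0,0,.10],ORI)
goto(pt(31,.075),ORI)
print(line(pt(31,.04),.08)); s=state(); print(s["tool_pos"],s["time_s"],s["force"],s["opening"])
look("b")
E
```

```text
Traceback (most recent call last):
cell.PlanningError: the arm cannot take that pose within its joint ranges
```

```bash
python3 -c "
import cv2,numpy as np
a=cv2.imread('pics/b_top.png')[100:300,120:370];b=cv2.imread('pics/b_side.png')[120:370,130:380]
cv2.imwrite('pics/b2.png',np.hstack([cv2.resize(a,(400,320)),cv2.resize(b,(400,400))[:320]]))"
```

```text
[ WARN:0@0.016] global loadsave.cpp:275 findDecoder imread_('pics/b_top.png'): can't open/read file: check file path/integrity
Traceback (most recent call last):
TypeError: 'NoneType' object is not subscriptable
```

Run:
```python
from h import *
for n,z,t in ((.09,.1,15),(.09,.1,25),(.09,.06,30),(.09,.05,42),(.09,0,42),(.075,0,42),(.065,0,42)):
  for a in (31,58,-45): 
    q=inverse_kinematics(pt(a,n)+[0,0,z],rpy(YAW,np.radians(t),0)); print(n,z,t,a,None if q is None else np.round(q,2))
print(state()["time_s"])
```

```text
0.09 0.1 15 31 [-0.09  0.64  0.7  -0.    2.06  1.56]
0.09 0.1 15 58 [-0.13  0.68  0.69 -0.01  2.04  1.52]
0.09 0.1 15 -45 [0.03 0.73 0.57 0.04 2.1  1.7 ]
0.09 0.1 25 31 [-0.09  0.78  0.51 -0.    2.29  1.56]
0.09 0.1 25 58 [-0.13  0.82  0.48 -0.02  2.28  1.52]
0.09 0.1 25 -45 [0.03 0.89 0.33 0.07 2.36 1.72]
0.09 0.06 30 31 [-0.09  0.82  0.55 -0.    2.29  1.56]
0.09 0.06 30 58 [-0.12  0.87  0.51 -0.03  2.28  1.52]
0.09 0.06 30 -45 [0.02 0.93 0.38 0.08 2.35 1.72]
0.09 0.05 42 31 [-0.09  0.99  0.35 -0.01  2.54  1.56]
0.09 0.05 42 58 [-0.12  1.05  0.27 -0.04  2.55  1.51]
0.09 0.05 42 -45 None
0.09 0 42 31 [-0.09  0.97  0.51 -0.01  2.4   1.56]
0.09 0 42 58 [-0.12  1.03  0.44 -0.04  2.41  1.52]
0.09 0 42 -45 [0.02 1.09 0.3  0.11 2.48 1.74]
0.075 0 42 31 [-0.09  0.93  0.61 -0.01  2.34  1.56]
0.075 0 42 58 [-0.12  0.98  0.55 -0.03  2.34  1.52]
0.075 0 42 -45 [0.02 1.03 0.44 0.1  2.4  1.73]
0.065 0 42 31 [-0.09  0.91  0.66 -0.01  2.3   1.56]
0.065 0 42 58 [-0.12  0.96  0.61 -0.03  2.3   1.52]
0.065 0 42 -45 [0.02 1.   0.51 0.1  2.36 1.72]
4.075
```

```bash
python3 - <<'E'
from h import *
goto(pt(31,.09)+[0,0,.10],rpy(YAW,np.radians(20),0))
goto(pt(31,.085),ORI)
print(line(pt(31,.04),.08)); s=state(); print(s["tool_pos"],s["time_s"],s["force"],s["opening"])
look("b")
E
python3 -c "
import cv2,numpy as np
a=cv2.imread('pics/b_top.png')[100:300,120:370];b=cv2.imread('pics/b_side.png')[120:370,130:380]
cv2.imwrite('pics/b2.png',np.hstack([cv2.resize(a,(400,320)),cv2.resize(b,(400,400))[:320]]))"
```

```text
0.830562824465102
[0.56922123 0.06274006 0.22922631] 7.45 [0.81015197 0.0833815  0.1628985 ] 0.000749983882423652
side valve_tip 0.98 [1.75837e+02 1.46000e-01 2.50000e-02]
side valve_tip 0.24 [-1.39906e+02  1.00000e-03  3.90000e-02]
side spoke_mid 0.91 [-1.47533e+02  7.40000e-02  5.00000e-03]
side spoke_mid 0.62 [ 1.56787e+02  1.00000e-03 -1.00000e-03]
t 7.75
```

View pics/b2.png

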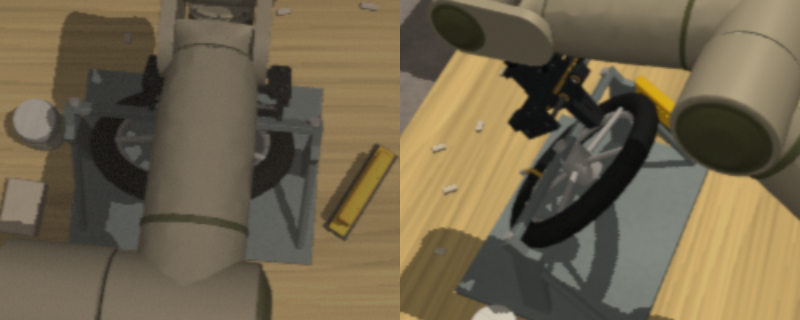

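The side view shows the shut fingers in front of the upper half of the wheel, between spokes. The valve is still visible low on the left and reads 175.8°. I'll insert the fingers and make the first stroke.

Run:
```python
from h import *
print(line(pt(31,-.003),.06), state()["tool_pos"]-pt(31,-.003))
print(arc(31,fin(-4)+4,v=.06))
print(arc(fin(-4)+4,fin(-62),v=.05)); print(state()["force"])
sleep(.3); look("c",("side",))
```

```text
0.257351861159967 [ 2.41370913e-04 -3.76329230e-05  2.39915184e-04]
[0.3 1.4]
[1.2 0.6 1.1 0.6 0.8 1.2 0.8 0.9]
[ 0.58178879  0.16543199 -0.61757028]
side valve_tip 0.78 [1.17716e+02 1.43000e-01 2.10000e-02]
side valve_tip 0.62 [-1.79169e+02  1.06000e-01 -1.07000e-01]
side spoke_mid 0.63 [1.53497e+02 7.60000e-02 7.00000e-03]
t 12.3333
```

View pics/c_side.png

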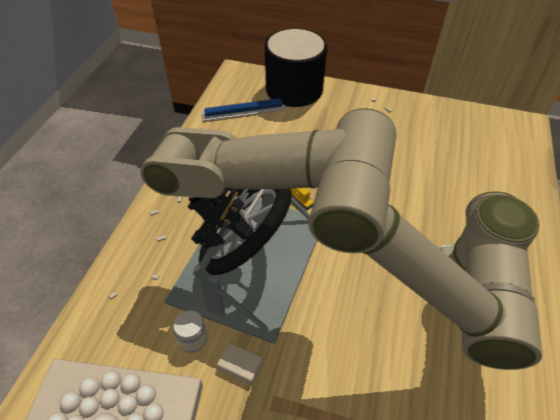

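The side view shows the wheel turned: the valve reads about 118° and contact force is low. Next is stroke two.

```bash
cat > s2.py <<'E'
from h import *
import sys
v=float(sys.argv[1]); end=float(sys.argv[2]); f0=float(sys.argv[3]); tag=sys.argv[4]
phi=v-float(sys.argv[5]); ins=phi+36
print(arc(f0,f0+5)); print(line(pt(f0+5,.045),.1)); print(line(pt(ins,.045),.12)); print(line(pt(ins,-.003),.06))
print(arc(ins,fin(phi)+4,v=.06)); f1=fin(end); print(arc(fin(phi)+4,f1,v=.05)); print("f1",f1)
sleep(.3); look(tag,("side","top"))
E
python3 s2.py 117.7 -48.5 $(python3 -c "from h import *;print(fin(-62))") d 108
```

```text
[0.9]
0.737192188908207
0.5097894240589756
0.7191366645182109
[0.9 1.2]
[0.6 1.  0.8 0.5 1.4 0.8 0.8 0.6]
f1 -29.026071547235446
side valve_tip 0.58 [5.95e+01 1.44e-01 2.20e-02]
side spoke_mid 0.96 [9.5503e+01 7.6000e-02 7.0000e-03]
side spoke_mid 0.27 [-1.7906e+02  1.1100e-01 -1.0700e-01]
top valve_tip 0.55 [6.1304e+01 1.4400e-01 2.4000e-02]
top spoke_mid 0.82 [9.5458e+01 7.6000e-02 8.0000e-03]
t 19.0167
```

View pics/d_side.png

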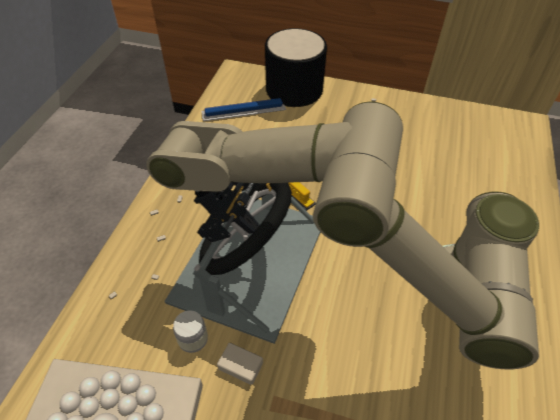

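The valve is now at about 59.5°. In the third stroke I'll stop about 6° short and re-measure.

```bash
python3 s2.py 59.5 -30 -29.026 e 36
python3 - <<'E'
import sys; sys.path.insert(0,'.')
from h import *
a=fin(-30); print(arc(a,a+5)); print(line(pt(a+5,.05),.1)); line(pt(a+5,.085),.1)
look("f")
E
```

```text
[0.2]
0.32041479195886857
1.057887739288708
1.3991549600619408
[0.5 0.2]
[0.4 0.8 0.4 0.7 0.4 1.5 0.7 1.1]
f1 -9.376800534757528
side valve_tip 0.83 [6.528 0.146 0.02 ]
side spoke_mid 0.71 [4.2738e+01 7.5000e-02 5.0000e-03]
top spoke_mid 0.84 [4.105e+01 7.300e-02 9.000e-03]
top spoke_mid 0.4 [-1.17015e+02  2.89000e-01 -8.80000e-02]
t 25.5333
[1.3]
1.373627100684635
top spoke_mid 0.94 [4.1569e+01 7.7000e-02 6.0000e-03]
side valve_tip 0.97 [4.736 0.147 0.021]
side spoke_mid 0.97 [3.8567e+01 7.4000e-02 7.0000e-03]
t 27.2917
```

View pics/f_side.png

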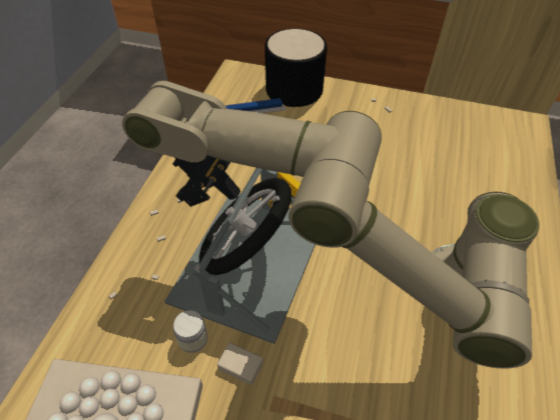

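View pics/f_top.png

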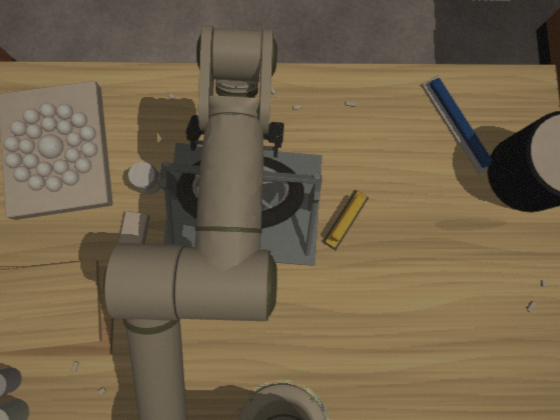

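The side view shows the valve near the top, behind the tyre's upper edge. The estimates spread over 3–6°, against about 6° from the kinematics. I'll do the final slow push, then clear the arm and measure more finely.

Run:
```python
from h import *
a=fin(-30)+5
line(pt(a,.045),.1); print(line(pt(a,-.003),.06)); print(arc(a,fin(-31),v=.04)); print(arc(fin(-31),fin(-35.6),v=.015,step=3))
sleep(.4); e=fin(-35.6); print(arc(e,e+5,v=.03)); line(pt(e+5,.05),.08); line(pt(e+5,.085),.1)
p=pt(e+5,.085)+[0.0,0,.1]
goto(p,rpy(YAW,np.radians(20),0)); goto([.30,-.45,.42],[np.pi,0,1.2])
for k in range(3): look(f"g{k}")
np.savez("g.npz",**{c+k:v for c in ("top","side") for k,v in zip("pd",grab_frame(c))})
```

```text
0.7395132124956681
[1.1]
[1.4 1.9]
[1.]
top valve_tip 0.64 [2.334 0.143 0.022]
top spoke_mid 0.93 [3.7956e+01 7.2000e-02 7.0000e-03]
side valve_tip 0.7 [1.78209e+02 4.00000e-03 3.70000e-02]
side valve_tip 0.57 [3.567 0.145 0.021]
side spoke_mid 0.7 [3.9843e+01 7.5000e-02 5.0000e-03]
t 34.95
top valve_tip 0.8 [3.258 0.142 0.024]
top valve_tip 0.33 [107.316   0.292  -0.133]
top spoke_mid 0.58 [3.8374e+01 7.5000e-02 8.0000e-03]
side valve_tip 0.94 [2.942 0.145 0.025]
t 35.25
top valve_tip 0.66 [3.165 0.141 0.024]
top spoke_mid 0.69 [3.6874e+01 7.8000e-02 7.0000e-03]
side valve_tip 0.71 [2.055 0.146 0.025]
side valve_tip 0.62 [-1.78696e+02  1.12000e-01 -1.06000e-01]
side valve_tip 0.39 [-97.873   0.28   -0.186]
side spoke_mid 0.59 [3.8638e+01 7.6000e-02 6.0000e-03]
t 35.55
```

View pics/g0_top.png

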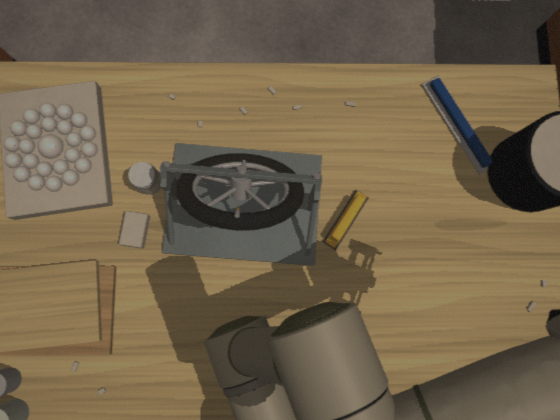

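View pics/g0_side.png

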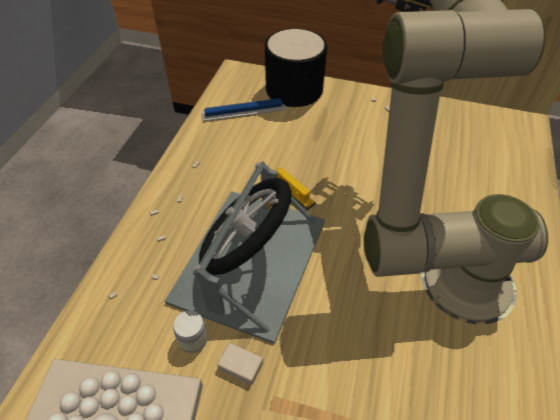

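All readings average about 2.6°. I'll check that against my own fit of the depth points: tyre circle for the centre, spokes modulo 72°.

```bash
cat > fit.py <<'E'
from h import *
from scipy.optimize import least_squares
import sys
z=np.load(sys.argv[1])
for c in ("top","side"):
    d=z[c+"d"]; p=z[c+"p"]; P=cloud(c,d,np.ones(d.shape,bool)); col=p[d>0].astype(int); 
    q=P-HUB; y,u,n=q@Y,q@U,q@N; rr=np.hypot(y,u)
    # tyre: torus fit (R=.131,r=.019)
    k=(abs(rr-.131)<.028)&(abs(n)<.03)&(col.max(1)<60)
    f=lambda x:np.hypot(np.hypot(y[k]-x[0],u[k]-x[1])-x[3],n[k]-x[2])-.019
    t=least_squares(f,[0,0,0,.131],loss="soft_l1",f_scale=.002).x
    print(c,k.sum(),"torus y,u,n,R mm",np.round(t*1000,2))
    for cy,cu,cn in ((0,0,0),t[:3]):
        Y2,U2,N2=y-cy,u-cu,n-cn; rr2=np.hypot(Y2,U2); a=np.arctan2(Y2,U2)
        s=(rr2>.035)&(rr2<.095)&(abs(N2-.009)<.009)
        g=lambda x:(lambda e: rr2[s]*np.sin(e))((a[s]-x[0]-np.radians(36)+np.radians(36))%np.radians(72)-np.radians(36))
        best=min((least_squares(g,[np.radians(v)],loss="soft_l1",f_scale=.003) for v in range(-20,20,4)),key=lambda o:o.cost)
        per=[]
        for j in (36,108,180,252,324):
            e=(np.degrees(a[s])-j+180)%360-180; m=abs(e)<10; per.append((int(m.sum()),round(float(np.median(e[m])),2) if m.any() else None))
        print("  wheel deg",np.degrees(best.x[0]),s.sum(),per)
        v=(rr2>.118)&(rr2<.15)&(N2>.022)&(N2<.034)&(abs(np.degrees(a))<12); print("  valve",v.sum(),np.median(np.degrees(a[v])) if v.any() else None)
E
python3 fit.py g.npz
```

```text
top 3594 torus y,u,n,R mm [ -0.5   -0.69  -1.39 130.2 ]
  wheel deg 2.569952699956159 380 [(88, 0.39), (89, -0.09), (7, 2.29), (97, 5.03), (93, 4.48)]
  valve 34 2.431558856167352
  wheel deg 2.7123014029839783 381 [(87, 0.38), (90, -0.79), (9, 1.98), (95, 5.43), (92, 5.13)]
  valve 37 2.5827744413820706
side 2618 torus y,u,n,R mm [ 3.6000e-01 -1.6000e-01 -1.2000e-01  1.3025e+02]
  wheel deg 1.7179603926052052 297 [(97, -0.84), (49, -0.66), (13, 6.68), (97, 4.76), (38, 2.41)]
  valve 35 1.2984040859989838
  wheel deg 1.6336586714690298 297 [(97, -1.14), (49, -0.69), (13, 7.27), (96, 4.92), (38, 2.22)]
  valve 35 1.1535724215008591
```

The independent fit gives about 2.2° (top 2.6°, side 1.7°), and the networks say about 2.6°. I'll make one more slow push of 2.3° on the same spoke.

```bash
python3 - <<'E'
from h import *
e=fin(-35.6); a=e+5
goto(pt(a,.085)+[0,0,.1],rpy(YAW,np.radians(20),0)); goto(pt(a,.085),ORI)
line(pt(a,.045),.1); print(line(pt(a,-.003),.06)); print(arc(a,e+1,v=.03)); f=fin(-37.9); print(arc(e+1,f,v=.012,step=2))
sleep(.4); print(arc(f,f+5,v=.03)); line(pt(f+5,.05),.08); line(pt(f+5,.085),.1)
goto(pt(f+5,.085)+[0.0,0,.1],rpy(YAW,np.radians(20),0)); goto([.30,-.45,.42],[np.pi,0,1.2])
for k in range(2): look(f"i{k}")
np.savez("i.npz",**{c+k:v for c in ("top","side") for k,v in zip("pd",grab_frame(c))})
for t in ("rasp","tin","offcut"): print(t,[(np.round(r["location"],3).tolist(),round(r["score"],2)) for r in place_of("top",t)][:1])
E
python3 fit.py i.npz
```

```text
1.4354056762033303
[1.1]
[2.  2.5]
[0.8]
top valve_tip 0.76 [0.645 0.14  0.024]
top spoke_mid 0.88 [3.46e+01 7.70e-02 6.00e-03]
side valve_tip 0.65 [0.913 0.145 0.023]
side spoke_mid 0.88 [3.6697e+01 7.3000e-02 7.0000e-03]
side spoke_mid 0.46 [107.964   0.291  -0.134]
t 46.05
top valve_tip 0.96 [-1.033  0.14   0.025]
top spoke_mid 0.61 [3.4936e+01 7.6000e-02 5.0000e-03]
side valve_tip 0.64 [0.872 0.146 0.022]
t 46.35
rasp [([0.531, -0.174, -0.0], 0.71)]
tin [([0.638, 0.353, 0.002], 0.82)]
offcut [([0.504, 0.383, -0.003], 0.85)]
top 3587 torus y,u,n,R mm [ -0.47  -0.68  -1.36 130.15]
  wheel deg 0.28282281886987976 379 [(85, -2.16), (93, -2.3), (10, -0.97), (94, 3.2), (96, 2.49)]
  valve 37 0.31689917213354646
  wheel deg 0.3484310377520758 381 [(87, -2.24), (91, -2.93), (11, -1.12), (93, 3.67), (96, 3.07)]
  valve 40 0.5968626132398882
side 2608 torus y,u,n,R mm [ 3.9000e-01 -1.7000e-01 -1.1000e-01  1.3016e+02]
  wheel deg -0.24327803883128382 305 [(96, -2.53), (53, -3.24), (12, 3.98), (97, 3.34), (41, 0.03)]
  valve 38 -0.8946770704393061
  wheel deg -0.3930738072130085 303 [(95, -2.79), (53, -3.15), (12, 4.51), (96, 3.59), (40, -0.27)]
  valve 39 -1.0949383098261867
```

View pics/i0_top.png

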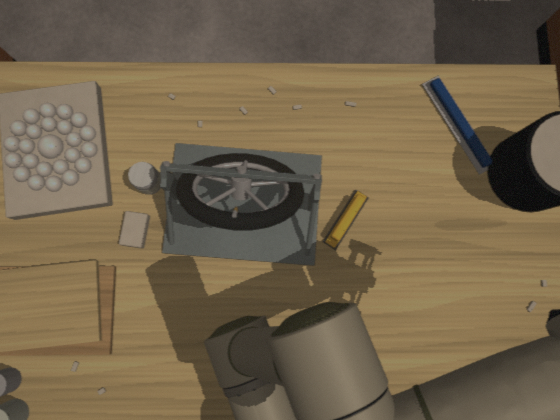

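The top view shows the valve over the near edge of the tyre at about (235,212), in line with the hub and the stand's axis. The arm is clear and the loose things haven't moved, so I'm handing in.

Run:
```python
from cell import *
sign_off(); print(state()["time_s"])
```

```text
the job is handed in; nothing more can be done
the job is handed in; nothing more can be done
```

The valve stem now points straight up to within about 1°. I turned the wheel about 175° clockwise, seen from its front. That took three spoke pushes with the shut fingertips in the upper half, plus two slow trim pushes on the last spoke. I then withdrew the arm, and the last picture, at about 46 s of the 64 s, showed it clear of the wheel.

**Wheel angle:** my fit of the spokes gave about +0.3° from the top camera and −0.3° from the side camera. The networks' valve readings were between −1.0° and +0.9°. Two network readings of a spoke from the top camera came out about 1.2° low.

**Contact forces:** the wrist force never read above 2.5 N, though I only sampled it at the end of each move.

**Loose things:** the rasp, tin and offcut read within about 5 mm of their starting positions, which is the measurement noise.

**Trouble on the way:** one approach pose was out of reach, and nothing moved when the robot refused it. After the first trim push the wheel stood about 2° short, so I made the second.

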